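# Centre-punch a bracket blank through the jig

### The arm

A 6-joint arm with a two-finger parallel gripper is mounted at the origin on the work surface. World frame = base frame: x ahead of the robot, y to its left, z up, the work surface at z = 0. Lengths are in m, angles in rad, forces in N, time in s.
With the tool pointing down it reaches from about 0.35 to 1 m from the base axis. Payload 7.1 kg.
Tool frame: the origin (TCP) lies on the centre line of the jaws, within the pads' length; the fingertips stand 11 mm ahead of it and the grasp point (between the pads) lies 8 mm behind it; z points along the fingers, y is the line along which they close (so a half turn about z gives the same grasp; the last joint's range is limited). The gripper opens to 85 mm and grips with 20 to 120 N. Pads are 22 mm wide; open, the fingers measure 114 mm over their backs; the gripper's body (76 mm by 85 mm) begins 54 mm behind the grasp point. The pads swing forward as they close: fully open they stand 13 mm farther back than shut.
Start: joints at [-1.245, 0.423, 1.63, -0, 1.089, -0.019], TCP at [0.211, -0.588, 0.242] pointing down, gripper open.
Joint ranges: [-3, 3], [-0.9, 2.11], [0.09, 2.58], [-1.31, 4.45], [0.11, 2.69], [-2.54, 2.54]. Speed limits (rad/s): [2.39, 2.39, 3.01, 3.14, 3.14, 3.14].

### API

Orientations are given as a unit quaternion [w, x, y, z].
In Python, from station import ctrl, capture, camera_info gives the robot as it stands. The module is installed in compiled form; this text tells all that it offers.
- The arm moves only by the shell command python3 -m creep 'ROWS'. ROWS is JSON, a list that holds one entry, the list of rows, each a list of 7 numbers: the turn, a rotation vector about the tool's x, y, z in rad, then the shift along the tool's x, y, z in m, then the closure, from 0 (fully open) to 1 (shut). A call has 1 to 12 rows; each row is the pose to reach, as a shift and turn from the pose commanded when the call began, along the tool's axes at that moment; what a row does not reach only later rows make up. A row lasts 1/10 s, in which the tool goes at most 50 mm and 8.59 degrees, less where a joint would pass 70% of its speed; a pose out of reach is approached as far as the arm can. A call with a gripper value outside its range is refused whole. The fingers move at their own pace and stop on an object; the grip force is fixed at half the most. Time passes only in rows, so rows that repeat a pose let the fingers close. It gives the time, the measured TCP pose, the force, the opening and the grip force at its end, in the units of the state.
- ctrl.read_state(): the state, without advancing time (a new reading comes with each control period).
- capture(name): name is "scene" or "side" or "wrist"; returns the picture (480x640x3 uint8, blue, green, red); there is no depth.
- camera_info(name): a dict with "camera_matrix" (3x3 intrinsics, pixels), "view" (4x4, takes a point from world to camera coordinates). Camera axes: x right, y up, looking along -z (the intrinsics and any distortion apply to the point x, -y, -z); pixel columns grow to the right and rows downward; lengths in m; the calibration is good to about 2 mm. The wrist camera is an equidistant fisheye: a pixel r from the principal point sees the ray r / f radians off the axis. A picture is of the moment at which its call begins: read the wrist's pose just before it. camera_info takes no time and is no camera call; for the wrist camera it gives the pose at the moment of the call.
- ctrl.hand_in(): hands the job in; it is judged then, once.
The state is a dict: "t": time; "joints": joint angles; "qd": joint speeds; "effort": joint torques, N m; "tcp_pos": TCP position; "eef_rot": TCP orientation; "force": force on the tool from outside, world axes, zero at the start; "ft_torque": the same for the moment, N m; "width": opening from 0.0 (shut) to 1.0 (fully open); "finger_force": force on a finger pad.
Only numpy, scipy, OpenCV 4.12 (cv2) and the standard library are available. Lean on these libraries where they do the work, as an engineer would, in place of code of your own. Each camera call takes 0.05 s, during which the arm holds its last target. There are 200 camera calls.

### The job

Take the spring-loaded centre punch out of its wooden stand, put its pin down the hole of the jig's guide block onto the bracket blank beneath, and press it straight down until its spring snaps, stopping there before it is rammed onto its end stop. Then put the punch back upright in its stand, fully home, and let go. Leave the bottle, the dish and the sieve alone.

Things in the scene. Friction and masses are not known exactly. Their poses are not given: they have to be found in the camera images.
- punch_grip (a point): Centre of the grip of the upright centre punch (130 mm long, 0.46 kg), on its axis: a round dark steel barrel 18 mm in diameter, 68 mm long, whose top end is 40 mm above this point. Its z points up, away from the pin. Any yaw will do to grip it. It starts standing in its stand, the collar on the stand's top.
- punch_collar (a point): Centre of the underside of the punch's brass collar, 28 mm in diameter and 6 mm thick, at the foot of the barrel, 34 mm below punch_grip. Under it come a nose 12 mm in diameter and 16 mm long, then the sprung pin, of which 40 mm shows.
- pin: The punch's pin, 8 mm thick; origin at its tip, on the axis, 90 mm below punch_grip when out. Slides up to 12.5 mm into the punch: pressed slowly, 3 N at first, peak 12 to 17 N near 4 mm in, then the spring snaps (counts from 7 mm in) and it falls to 1 to 4 N at 9 to 11 mm; hard stop at 12.5 mm, which it must not be rammed onto (keep under 12 mm, and under 24 N on the pin). It springs back out.
- guide_mouth (a point): Centre of the mouth of the guide hole in the jig, at the top of its guide block, 40 mm above the table. The hole is vertical, 13 mm in diameter with a 2 mm bevel, 8 mm deep through the block. The blank's face lies 10 to 26 mm below this point, different for each blank and not measured: feel for it.
- jig: The drilling jig, fixed to the bench, origin at the centre of its underside: dark steel base 140 (its x) x 90 mm with an aluminium guide block bridging its middle (50 x 90 mm, top 40 mm high, the hole at its centre). The aluminium bracket blank lies on packing under the bridge and sticks out to both sides. Position and yaw vary; jig and stand may change sides.
- stand_hole (a point): Centre of the mouth of the hole in the punch's stand, on the top face of a fixed wooden block 64 x 64 mm, 62 mm tall. The hole is vertical, right through, 16 mm in diameter with a 2 mm bevel; the punch's nose and pin hang in it and the collar rests on the top, so that punch_grip is then 34 mm above this point.
- bottle: White plastic bottle with a blue cap, 60 mm in diameter and 120 mm tall, origin at the centre of its underside. A bystander.
- dish: Clear shallow dish, 90 mm in diameter and 16 mm tall, origin at the centre of its underside. A bystander.
- sieve: Empty steel sieve ring, 100 mm in diameter and 32 mm tall, origin at the centre of its underside. A bystander.
There are look-alikes about, which are no part of the job. There is more than one size of the part that bears punch_grip; the job needs the smaller.

How it is judged:
On the way:
1. with its pin down the guide hole onto the blank and the punch upright (within 0.12 rad), the punch is pressed until its spring snaps (pin in by 7 mm or more) (horizontal distance between pin and guide_mouth below 0.004 m and z of pin in the frame of guide_mouth below -0.009 m and angle between pin's own z axis and vertical below 0.12 rad and z of pin in the frame of punch_grip above -0.083 m), for 0.05 s.
At the end, for the whole second after the job is handed in: The punch stands in its stand at rest, released: its collar down on the block (within 3 mm), its grip within 8 mm of the hole's axis and upright within 0.08 rad (horizontal distance between punch_grip and stand_hole below 0.008 m and z of punch_grip in the frame of stand_hole between 0.03 and 0.037 m and angle between punch_grip's own z axis and vertical below 0.08 rad and linear speed of pin below 0.02 m/s); the robot touches nothing.
It fails at once if more than 24 N on the punch's pin (contact force between pin and anything else above 24 N).
It fails at once if the pin rammed home onto its end stop (in by more than 12.2 mm) (z of pin in the frame of punch_grip above -0.0778 m).
It fails at once if the punch tipped by more than 0.6 rad (angle between punch_grip's own z axis and vertical above 0.6 rad).
It fails at once if a bystander (bottle, dish or sieve) moved by more than 15 mm (distance of any of bottle, dish, sieve from where it was at the start of the episode above 0.015 m).
It also fails if it takes over 61 s, if anything falls off the work surface, if the arm or the gripper's body presses on something with over 40 N, if the wrist force passes 120 N, or if a joint passes its speed limit or range.

## Working session

There is one attempt and no reset: what is moved stays moved. The work goes in short steps, Python scripts to look and compute and a shell command to move; the robot and the scene stay as the last step left them, time stands still between calls to the robot, and variables do not carry over. Pictures are saved under pics/ and viewed, at most 10 in all, crops included, and the job is handed in when it is done.

```bash
mkdir -p pics; cat > h.py <<'E'
import numpy as np, cv2
from station import ctrl, capture, camera_info
def ray(name,u,v,ci=None):
    ci=ci or camera_info(name);K=np.array(ci["camera_matrix"]);V=np.array(ci["view"])
    a=(u-K[0,2])/K[0,0];b=(v-K[1,2])/K[1,1]
    if name=="wrist":
        r=np.hypot(a,b);s=np.sin(r)/r if r>1e-9 else 1
        d=np.array([a*s,-b*s,-np.cos(r)])
    else:
        D=ci.get("distortion",None)
        d=np.array([a,-b,-1.])
    R=V[:3,:3];o=-R.T@V[:3,3];d=R.T@d
    return o,d/np.linalg.norm(d)
def plane(name,u,v,z,ci=None):
    o,d=ray(name,u,v,ci);return o+d*(z-o[2])/d[2]
def proj(name,p,ci=None):
    ci=ci or camera_info(name);K=np.array(ci["camera_matrix"]);V=np.array(ci["view"])
    c=V[:3,:3]@np.array(p)+V[:3,3];x,y,z=c[0],-c[1],-c[2]
    if name=="wrist":
        r=np.hypot(x,y);t=np.arctan2(r,z);x,y=(x/r*t,y/r*t) if r>1e-12 else (0,0)
    else: x,y=x/z,y/z
    return K[0,0]*x+K[0,2],K[1,1]*y+K[1,2]
def tri(rs):
    A=0;b=0
    for o,d in rs:
        P=np.eye(3)-np.outer(d,d);A=A+P;b=b+P@o
    return np.linalg.solve(A,b)
E
python3 - <<'E'
from h import *
np.set_printoptions(precision=4,suppress=True)
for n in("scene","side","wrist"):
    ci=camera_info(n);print(n,ci);cv2.imwrite(f"pics/{n}0.png",capture(n))
print(ctrl.read_state())
E
```

```text
scene {'camera_matrix': array([[594.4392,   0.    , 318.7038],
       [  0.    , 594.4392, 245.5723],
       [  0.    ,   0.    ,   1.    ]]), 'view': array([[-0.3399,  0.9404, -0.0118,  0.1922],
       [-0.5959, -0.2056,  0.7763,  0.3013],
       [ 0.7276,  0.2709,  0.6303, -1.7072],
       [ 0.    ,  0.    ,  0.    ,  1.    ]])}
side {'camera_matrix': array([[578.3567,   0.    , 316.1459],
       [  0.    , 578.3567, 229.0656],
       [  0.    ,   0.    ,   1.    ]]), 'view': array([[-0.7779, -0.6284, -0.0045,  0.4947],
       [ 0.4157, -0.5199,  0.7462, -0.3261],
       [-0.4713,  0.5786,  0.6657, -0.9592],
       [ 0.    ,  0.    ,  0.    ,  1.    ]])}
wrist {'camera_matrix': array([[371.6483,   0.    , 317.454 ],
       [  0.    , 371.6483, 237.1695],
       [  0.    ,   0.    ,   1.    ]]), 'view': array([[ 0.3382, -0.9411, -0.0017, -0.6254],
       [ 0.9031,  0.3251, -0.2805,  0.0363],
       [ 0.2645,  0.0934,  0.9599, -0.3789],
       [ 0.    ,  0.    ,  0.    ,  1.    ]])}
{'t': 0.15, 'joints': array([-1.245 ,  0.4237,  1.6305, -0.    ,  1.0886, -0.019 ]), 'qd': array([-0.0022, -0.0022, -0.003 ,  0.0001,  0.0003, -0.0003]), 'effort': array([  0.0001, -55.7771, -28.2017,  -0.    ,   0.0048,   0.    ]), 'tcp_pos': array([ 0.2111, -0.5878,  0.2417]), 'eef_rot': array([-0.0006,  0.9852,  0.1716, -0.0001]), 'force': array([ 0.327 , -0.967 ,  0.1529]), 'ft_torque': array([0.0081, 0.0023, 0.0131]), 'finger_force': 0.0, 'width': 1.0051602462660614}
```

View pics/scene0.png

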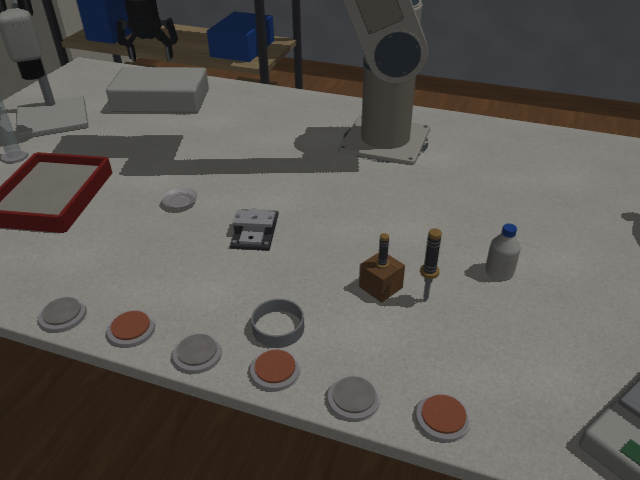

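View pics/side0.png

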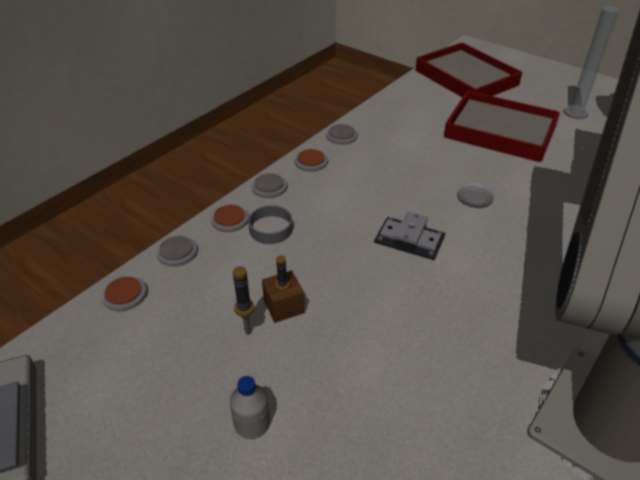

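The scene view shows two punches. One is in the stand at scene (383,250) / side (282,272). The other is thicker and free-standing at scene (432,255) / side (243,290). The one in the wooden stand is smaller, so it fits the description. The jig is at scene (255,228) / side (410,235). I'll confirm this in a crop.

```bash
python3 - <<'E'
from h import *
a=cv2.imread("pics/scene0.png");b=cv2.imread("pics/side0.png")
f=lambda i,x,y,w,h:cv2.resize(i[y:y+h,x:x+w],(400,300),interpolation=cv2.INTER_CUBIC)
m=np.vstack([np.hstack([f(a,350,222,100,75),f(a,220,195,72,54)]),np.hstack([f(b,220,250,100,75),f(b,370,205,80,60)])])
cv2.imwrite("pics/m1.png",m)
E
```

```text
(no output)
```

View pics/m1.png

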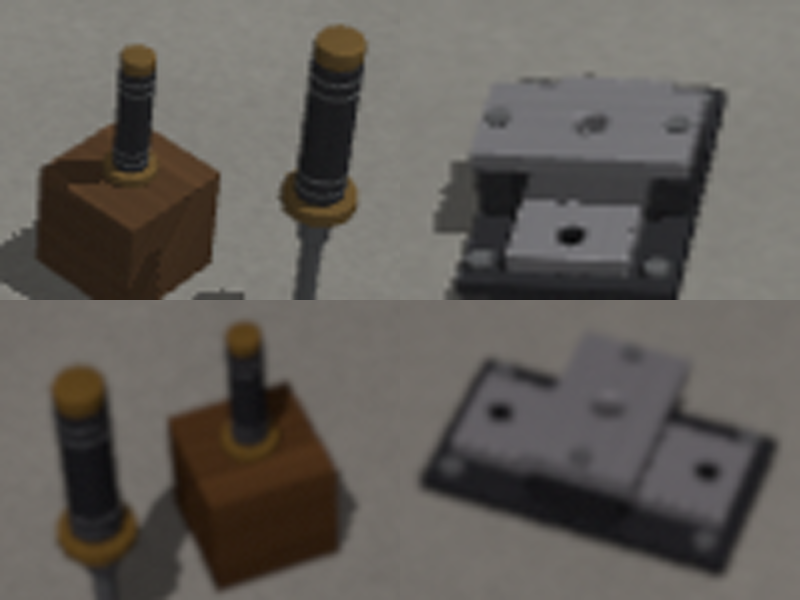

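The crop confirms it: the smaller punch is the one in the stand. Next I'll triangulate.

```bash
python3 - <<'E'
from h import *
np.set_printoptions(precision=4,suppress=True)
P=lambda s,d:tri([ray("scene",*s),ray("side",*d)])
print("top",P((384.5,235),(281,257.5)),plane("scene",384.5,235,.136),plane("side",281,257.5,.136))
print("collar",P((383.2,265),(282.5,284.2)),plane("scene",383.2,265,.066),plane("side",282.5,284.2,.066))
print("hole",P((254.6,217.3),(411.4,225.8)),plane("scene",254.6,217.3,.04),plane("side",411.4,225.8,.04))
print("big",P((435.2,230.7),(239.7,269.2)))
print("sieve",plane("scene",278,323,.016),"bottle",plane("scene",503,258,.06),"dish",plane("scene",179,200,.01))
# side base corners of jig z~0.01: crop corners
for c in((422,480),(490,360),(775,440),(722,572)):print(plane("side",370+(c[0]-400)/5,205+(c[1]-300)/5,.01))
print("standtop");
for c in((170,418),(218,502),(332,460),(290,385)):print(plane("side",220+c[0]/4,250+(c[1]-300)/4,.062))
E
```

```text
top [0.5984 0.1484 0.1369] [0.5974 0.1482 0.136 ] [0.5991 0.1477 0.136 ]
collar [0.5998 0.1492 0.0631] [0.6043 0.1516 0.066 ] [0.598  0.1493 0.066 ]
hole [ 0.5088 -0.1763  0.0397] [ 0.5098 -0.1754  0.04  ] [ 0.5087 -0.1769  0.04  ]
big [0.6061 0.2435 0.177 ]
sieve [ 0.7764 -0.0061  0.016 ] bottle [0.4971 0.3738 0.06  ] dish [ 0.4684 -0.4021  0.01  ]
[ 0.5613 -0.1132  0.01  ]
[ 0.5833 -0.2005  0.01  ]
[ 0.4524 -0.2342  0.01  ]
[ 0.428  -0.1457  0.01  ]
standtop
[0.6392 0.1616 0.062 ]
[0.5848 0.1871 0.062 ]
[0.5601 0.1334 0.062 ]
[0.6082 0.1082 0.062 ]
```

Every height and size checks out. The punch is at (0.598, 0.148), with the look-alike 95 mm off in +y, and the guide hole is at (0.509, -0.176). I'll close the jaws radially, roughly along x. First I go above the stand.

```bash
python3 -m creep '[[[0,0,-1.47,0.613,-0.562,0.02,0],[0,0,-1.47,0.613,-0.562,0.02,0],[0,0,-1.47,0.613,-0.562,0.02,0],[0,0,-1.47,0.613,-0.562,0.02,0],[0,0,-1.47,0.613,-0.562,0.02,0],[0,0,-1.47,0.613,-0.562,0.02,0],[0,0,-1.47,0.613,-0.562,0.02,0],[0,0,-1.47,0.613,-0.562,0.02,0],[0,0,-1.47,0.613,-0.562,0.02,0],[0,0,-1.47,0.613,-0.562,0.02,0],[0,0,-1.47,0.613,-0.562,0.02,0],[0,0,-1.47,0.613,-0.562,0.02,0]]]'
cat >> h.py <<'E'
from scipy.spatial.transform import Rotation as Ro
def to(p,yaw=None):
    """shift in tool axes to world point p; tilt error and tool-z turn for tool y azimuth yaw"""
    s=ctrl.read_state();R=Ro.from_quat(np.roll(s["eef_rot"],-1)).as_matrix()
    print("tcp",np.round(s["tcp_pos"],4),"F",np.round(s["force"],2),"w",round(s["width"],3),"y-az",round(np.arctan2(R[1,1],R[0,1]),3),"toolz",np.round(R[:,2],4),"t",s["t"])
    print("shift",np.round(R.T@(np.array(p)-s["tcp_pos"]),4))
E
python3 -c "
from h import *
to([.598,.148,.22])"
```

```text
t: 1.35
tcp_pos: [0.4909, -0.0552, 0.2279]
eef_rot: [0.0, 0.616, 0.788, 0.0]
force: [0.9, -0.9, 0.2]
width: 1.002
finger_force: 0.0
tcp [ 0.4909 -0.0552  0.2279] F [ 0.85 -0.92  0.18] w 1.002 y-az 0.244 toolz [ 1.e-04 -1.e-04 -1.e+00] t 1.35
shift [0.1713 0.1531 0.0079]
```

```bash
python3 -m creep '[[[0,0,0,0.171,0.153,0.008,0],[0,0,0,0.171,0.153,0.008,0],[0,0,0,0.171,0.153,0.008,0],[0,0,0,0.171,0.153,0.008,0],[0,0,0,0.171,0.153,0.008,0],[0,0,0,0.171,0.153,0.008,0],[0,0,0,0.171,0.153,0.008,0]]]'
python3 - <<'E'
from h import *
np.set_printoptions(precision=4,suppress=True)
to([.598,.148,.09])
ci=camera_info("wrist");im=capture("wrist");cv2.imwrite("pics/w1.png",im)
for p in([.598,.148,.136],[.598,.148,.068]):print(proj("wrist",p,ci))
E
```

```text
t: 2.05
tcp_pos: [0.597, 0.1459, 0.2192]
eef_rot: [-0.0, 0.615, 0.788, -0.001]
force: [-0.7, -0.7, 0.0]
width: 1.001
finger_force: 0.0
tcp [0.597  0.1459 0.2192] F [-0.71 -0.73  0.03] w 1.001 y-az 0.245 toolz [-0.0014 -0.0006 -1.    ] t 2.05
shift [0.0018 0.0016 0.1292]
(np.float64(319.4996159205141), np.float64(246.1637643848888))
(np.float64(319.0938829552294), np.float64(219.67277278207374))
```

View pics/w1.png

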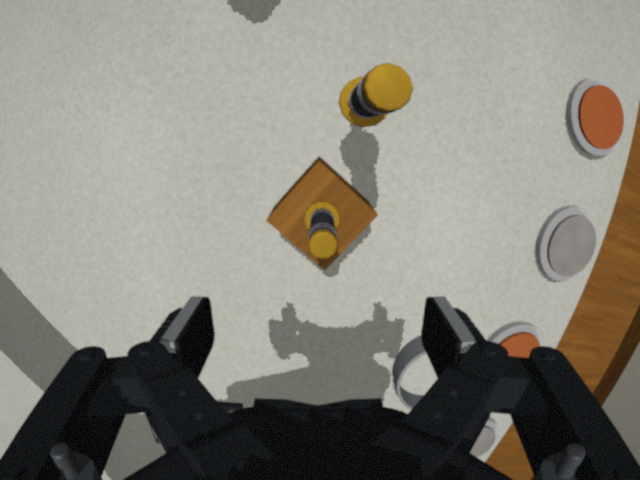

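The wrist view shows the small punch's cap at (322,243), its collar at (322,216), and the stand top's corners at (319,158), (377,214), (325,270) and (267,218).

```bash
python3 - <<'E'
from h import *
np.set_printoptions(precision=4,suppress=True)
ci=camera_info("wrist");im=cv2.imread("pics/w1.png")
hsv=cv2.cvtColor(im,cv2.COLOR_BGR2HSV)
m=cv2.inRange(hsv,(18,190,120),(32,255,255))[190:275,260:390]
n,l,st,c=cv2.connectedComponentsWithStats(m)
for i in range(1,n):
    if st[i,4]>60:print(c[i]+[260,190],st[i])
print("cap",plane("wrist",322.3,243.5,.136,ci))
print("collar",plane("wrist",322,216,.068,ci))
C=np.array([plane("wrist",*q,.062,ci) for q in((319,158),(377,214),(325,270),(267,218))])
print("stand",C.mean(0),np.linalg.norm(np.diff(C,axis=0),axis=1))
E
```

```text
[314.6522 208.413 ] [ 45  11  23  24 138]
[322.6327 244.2123] [ 49  41  28  27 471]
cap [0.599  0.1492 0.136 ]
collar [0.5992 0.1506 0.068 ]
stand [0.5997 0.1493 0.062 ] [0.0643 0.0633 0.0646]
```

```bash
python3 -c "
from h import *
to([.5993,.1493,.09])"
```

```text
tcp [0.5967 0.1451 0.2194] F [-0.2  -1.4   0.75] w 0.999 y-az 0.244 toolz [-1.5e-03 -6.0e-04 -1.0e+00] t 2.1
shift [0.0035 0.0037 0.1294]
```

```bash
python3 -m creep '[[[0,0,0,0.0035,0.0037,0.02,0],[0,0,0,0.0035,0.0037,0.04,0],[0,0,0,0.0035,0.0037,0.06,0],[0,0,0,0.0035,0.0037,0.06,0],[0,0,0,0.0035,0.0037,0.06,0]]]'; python3 -c "
from h import *
to([.5993,.1493,.09])"
```

```text
t: 2.6
tcp_pos: [0.6, 0.1488, 0.1602]
eef_rot: [-0.0, 0.616, 0.787, -0.0]
force: [0.7, -0.3, 0.8]
width: 1.001
finger_force: 0.0
tcp [0.6    0.1488 0.1602] F [ 0.71 -0.28  0.79] w 1.001 y-az 0.243 toolz [-7.e-04 -2.e-04 -1.e+00] t 2.6
shift [ 0.0007 -0.0005  0.0702]
```

Good: under 1 mm off. Now down, then close.

```bash
python3 -m creep '[[[0,0,0,0.0005,-0.0005,0.025,0],[0,0,0,0.0005,-0.0005,0.05,0],[0,0,0,0.0005,-0.0005,0.07,0],[0,0,0,0.0005,-0.0005,0.07,0],[0,0,0,0.0005,-0.0005,0.07,0],[0,0,0,0.0005,-0.0005,0.07,0.5],[0,0,0,0.0005,-0.0005,0.07,1],[0,0,0,0.0005,-0.0005,0.07,1],[0,0,0,0.0005,-0.0005,0.07,1],[0,0,0,0.0005,-0.0005,0.07,1],[0,0,0,0.0005,-0.0005,0.07,1],[0,0,0,0.0005,-0.0005,0.07,1]]]'; python3 -c "
from h import *
to([.5993,.1493,.18])"
```

```text
t: 3.8
tcp_pos: [0.5993, 0.1502, 0.0904]
eef_rot: [-0.0, 0.616, 0.788, -0.0]
force: [-2.4, -0.8, 5.4]
width: 0.195
finger_force: 58.3
tcp [0.5993 0.1502 0.0904] F [-2.41 -0.82  5.37] w 0.195 y-az 0.244 toolz [-7.e-04 -2.e-04 -1.e+00] t 3.8
shift [-0.0009 -0.0003 -0.0896]
```

```bash
python3 -m creep '[[[0,0,0,0,0,-0.01,1],[0,0,0,0,0,-0.025,1],[0,0,0,0,0,-0.045,1],[0,0,0,0,0,-0.065,1],[0,0,0,0,0,-0.085,1],[0,0,0,0,0,-0.1,1],[0,0,0,0,0,-0.1,1],[0,0,0,0,0,-0.1,1]]]'; python3 - <<'E'
from h import *
to([.509,-.176,.19]);cv2.imwrite("pics/w2.png",capture("wrist"))
cv2.imwrite("pics/side2.png",cv2.resize(capture("side")[200:380,180:420],(800,600)))
E
```

```text
t: 4.6
tcp_pos: [0.5995, 0.1503, 0.1899]
eef_rot: [0.0, 0.616, 0.788, 0.0]
force: [-0.3, 0.6, -5.1]
width: 0.197
finger_force: 58.7
tcp [0.5995 0.1503 0.1899] F [-0.25  0.59 -5.14] w 0.197 y-az 0.244 toolz [ 1.e-04  1.e-04 -1.e+00] t 4.6
shift [-2.947e-01 -1.666e-01 -1.000e-04]
```

View pics/w2.png

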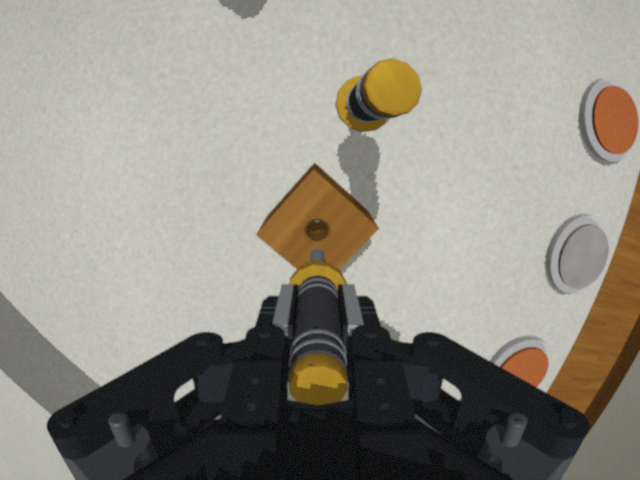

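The punch is held at cap (319,384), collar (317,277) and pin tip (317,252), and the empty stand hole shows at (317,230). I'll measure the hole and the punch's tilt in the hand.

```bash
python3 - <<'E'
from h import *
np.set_printoptions(precision=4,suppress=True)
ci=camera_info("wrist");t=np.array([.5995,.1503,.1899])
print("hole",plane("wrist",317,230,.062,ci))
print("tip",plane("wrist",317,252,t[2]-.0844,ci),"cap",plane("wrist",319,388,t[2]+.0456,ci),"collarc",plane("wrist",317,277,t[2]-.0284+.006,ci))
for dz in(.0456,-.0224,-.0844):print(proj("wrist",t+[0,-.0009,dz],ci))
E
```

```text
hole [0.5987 0.1501 0.062 ]
tip [0.5993 0.1482 0.1055] cap [0.5995 0.1507 0.2355] collarc [0.5972 0.1571 0.1675]
(np.float64(317.82414898866205), np.float64(391.2095546110065))
(np.float64(317.868259311692), np.float64(293.41172352138693))
(np.float64(317.88128905199255), np.float64(250.24187125360012))
```

```bash
python3 -m creep '[[[0,0,0,-0.02,-0.011,0,1],[0,0,0,-0.055,-0.031,0,1],[0,0,0,-0.095,-0.054,0,1],[0,0,0,-0.135,-0.076,0,1],[0,0,0,-0.175,-0.099,0,1],[0,0,0,-0.215,-0.122,0,1],[0,0,0,-0.25,-0.141,0,1],[0,0,0,-0.275,-0.156,0,1],[0,0,0,-0.29,-0.164,0,1],[0,0,0,-0.2945,-0.1665,0,1],[0,0,0,-0.2945,-0.1665,0,1],[0,0,0,-0.2945,-0.1665,0,1]]]'; python3 - <<'E'
from h import *
to([.509,-.176,.19]);im=capture("wrist");cv2.imwrite("pics/w3full.png",im)
cv2.imwrite("pics/w3.png",cv2.resize(im[120:300,200:440],(800,600),interpolation=cv2.INTER_CUBIC))
E
```

```text
t: 5.9
tcp_pos: [0.5092, -0.175, 0.1894]
eef_rot: [-0.001, 0.616, 0.788, -0.0]
force: [0.1, -0.5, -4.2]
width: 0.193
finger_force: 58.9
tcp [ 0.5092 -0.175   0.1894] F [ 0.1  -0.53 -4.22] w 0.193 y-az 0.244 toolz [-8.e-04  6.e-04 -1.e+00] t 5.9
shift [-0.0009 -0.0004 -0.0006]
```

View pics/w3.png

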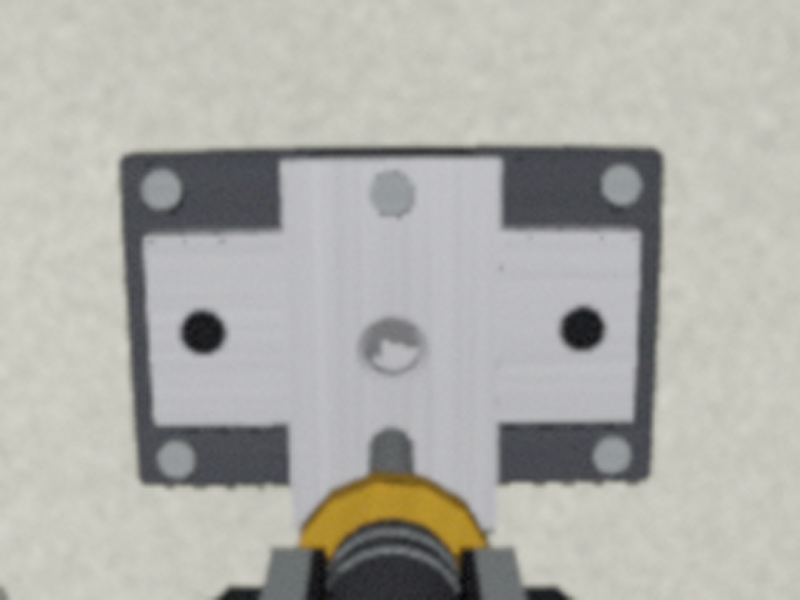

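The crop shows the guide hole at crop (392,346), which is full-frame (317.6,223.8), and the pin's tip edge at (391,430), which is (317.3,249). They are laterally aligned.

```bash
python3 - <<'E'
from h import *
np.set_printoptions(precision=4,suppress=True)
ci=camera_info("wrist");t=ctrl.read_state()["tcp_pos"];print(t)
h=plane("wrist",317.6,223.8,.04,ci);print("hole",h)
print("tip edge seen",plane("wrist",317.3,248.6,t[2]-.0844,ci))
v=np.array([-.9707*0+.242,-.9703,0]) # candidate radial dir
for p in ([0,-.0009,-.0844],[0,-.0009+.004,-.0844],[0,-.0009-.004,-.0844]):print(proj("wrist",t+p,ci))
to(h+[0,.0009,.1])
E
```

```text
[ 0.5093 -0.1748  0.1895]
hole [ 0.51   -0.1757  0.04  ]
tip edge seen [ 0.5095 -0.1749  0.1051]
(np.float64(316.58713650629596), np.float64(249.8298194424772))
(np.float64(318.179824726719), np.float64(243.7646446044649))
(np.float64(315.01098934195704), np.float64(255.8302551381025))
tcp [ 0.5093 -0.1748  0.1895] F [ 0.12 -0.31 -4.38] w 0.195 y-az 0.245 toolz [-0.0006  0.0005 -1.    ] t 5.95
shift [-0.0001  0.0007  0.0495]
```

The tip's far edge suggests the tip may sit a few mm toward -y. I'll descend to about 12 mm above the mouth and compare tip and hole at close heights.

```bash
python3 -m creep '[[[0,0,0,0,0.0007,0.015,1],[0,0,0,0,0.0007,0.035,1],[0,0,0,0,0.0007,0.048,1],[0,0,0,0,0.0007,0.053,1],[0,0,0,0,0.0007,0.053,1],[0,0,0,0,0.0007,0.053,1]]]'; python3 - <<'E'
from h import *
to([.51,-.1748,.1364])
f=lambda i,x,y,w,h:cv2.resize(i[y:y+h,x:x+w],(400,300),interpolation=cv2.INTER_CUBIC)
W=capture("wrist");a=capture("scene");b=capture("side")
for n,i in zip("wab",(W,a,b)):cv2.imwrite(f"pics/4{n}.png",i)
m=np.vstack([np.hstack([f(W,278,200,80,60),f(a,225,170,60,45)]),np.hstack([f(b,380,185,60,45),f(b,360,150,120,90)])])
cv2.imwrite("pics/m4.png",m)
E
```

```text
t: 6.55
tcp_pos: [0.5104, -0.1754, 0.1373]
eef_rot: [0.0, 0.616, 0.788, 0.0]
force: [1.2, 1.2, -4.7]
width: 0.195
finger_force: 58.9
tcp [ 0.5104 -0.1754  0.1373] F [ 1.25  1.15 -4.74] w 0.195 y-az 0.244 toolz [ 6.e-04 -2.e-04 -1.e+00] t 6.55
shift [ 0.0007 -0.0002  0.0009]
```

View pics/m4.png

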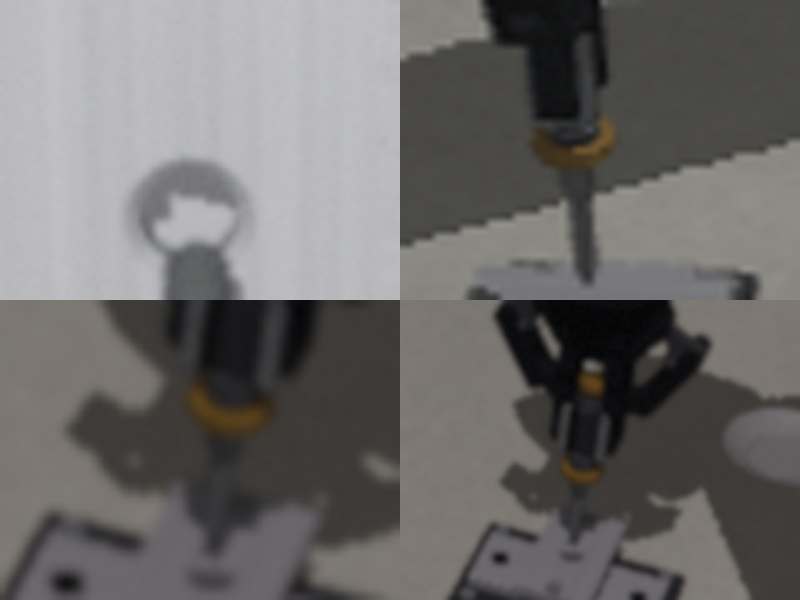

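The wrist crop (scale 5) shows the guide rim centred near crop (189,216), which is full-frame (315.9,243.2). The pin's tip far edge is at crop (197,243), which is (317.4,248.6). The tip is at scene (253.2,212.2) and side (411.8,223).

```bash
python3 - <<'E'
from h import *
np.set_printoptions(precision=4,suppress=True)
ci=camera_info("wrist");t=ctrl.read_state()["tcp_pos"];print(t)
print("hole w",plane("wrist",315.9,243.2,.04,ci))
h=plane("wrist",315.9,231.4,.04,ci);print("far outer rim->centre",h, "centre 8.5mm back")
e=plane("wrist",317.4,248.6,t[2]-.0844,ci);print("tip far edge",e)
c=tri([ray("wrist",317.4,248.6)]+[ray("wrist",317.4,248.6)]) if 0 else 0
print("tri tip",tri([ray("scene",253.2,212.2),ray("side",411.8,222.95)]))
for n,u in(("scene",(253.2,211.5)),("side",(411.8,222.3))):print(n,plane(n,*u,t[2]-.0844))
# view dir in image up
print(plane("wrist",316,230,.04,ci)-plane("wrist",316,240,.04,ci))
E
```

```text
[ 0.5105 -0.1757  0.1377]
hole w [ 0.5102 -0.1767  0.04  ]
far outer rim->centre [ 0.5083 -0.169   0.04  ] centre 8.5mm back
tip far edge [ 0.5109 -0.1758  0.0533]
tri tip [ 0.5079 -0.1774  0.0507]
scene [ 0.5066 -0.1792  0.0533]
side [ 0.5073 -0.1736  0.0533]
[-0.0016  0.0065  0.    ]
```

```bash
python3 -m creep '[[[0,0,0,0.0018,0.0004,0.003,1],[0,0,0,0.0018,0.0004,0.007,1],[0,0,0,0.0018,0.0004,0.011,1],[0,0,0,0.0018,0.0004,0.013,1],[0,0,0,0.0018,0.0004,0.015,1],[0,0,0,0.0018,0.0004,0.0165,1],[0,0,0,0.0018,0.0004,0.0165,1],[0,0,0,0.0018,0.0004,0.0165,1]]]'; python3 - <<'E'
from h import *
to([.51,-.1748,.1364])
f=lambda i,x,y,w,h:cv2.resize(i[y:y+h,x:x+w],(400,300),interpolation=cv2.INTER_CUBIC)
W=capture("wrist");a=capture("scene");b=capture("side")
m=np.vstack([np.hstack([f(W,278,210,80,60),f(a,225,190,60,45)]),np.hstack([f(b,380,195,60,45),f(b,360,150,120,90)])])
cv2.imwrite("pics/m5.png",m)
E
```

```text
t: 7.5
tcp_pos: [0.5099, -0.1737, 0.1204]
eef_rot: [0.0, 0.616, 0.788, 0.0]
force: [0.3, 0.6, -4.6]
width: 0.198
finger_force: 58.9
tcp [ 0.5099 -0.1737  0.1204] F [ 0.26  0.56 -4.59] w 0.198 y-az 0.244 toolz [ 1.e-04 -0.e+00 -1.e+00] t 7.5
shift [-0.0011 -0.0002 -0.016 ]
```

View pics/m5.png

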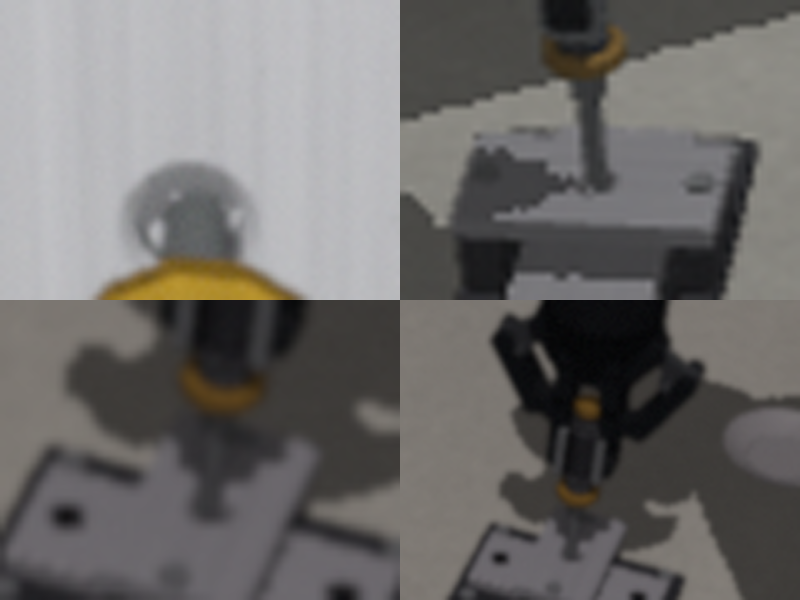

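The wrist view shows the pin in the bevelled mouth, about 1 mm to image right. The force reads only the punch's weight. I'll nudge and feel downward.

```bash
python3 -m creep '[[[0,0,0,0,-0.0008,0.001,1],[0,0,0,0,-0.0008,0.002,1],[0,0,0,0,-0.0008,0.003,1],[0,0,0,0,-0.0008,0.004,1],[0,0,0,0,-0.0008,0.005,1],[0,0,0,0,-0.0008,0.006,1],[0,0,0,0,-0.0008,0.006,1]]]'
```

```text
t: 8.35
tcp_pos: [0.509, -0.1738, 0.1142]
eef_rot: [-0.0, 0.616, 0.788, -0.0]
force: [-1.4, -0.1, -5.0]
width: 0.199
finger_force: 58.9
```

```bash
python3 -m creep '[[[0,0,0,0,0,0.001,1],[0,0,0,0,0,0.002,1],[0,0,0,0,0,0.0025,1],[0,0,0,0,0,0.0025,1]]]'
```

```text
t: 8.75
tcp_pos: [0.509, -0.1739, 0.1118]
eef_rot: [-0.0, 0.616, 0.788, -0.0]
force: [0.4, 0.2, -4.3]
width: 0.195
finger_force: 58.9
```

```bash
python3 -m creep '[[[0,0,0,0,0,0.001,1],[0,0,0,0,0,0.002,1],[0,0,0,0,0,0.0025,1],[0,0,0,0,0,0.0025,1]]]'
```

```text
t: 9.15
tcp_pos: [0.509, -0.1738, 0.1093]
eef_rot: [-0.0, 0.616, 0.788, -0.0]
force: [-0.3, -0.5, -5.5]
width: 0.194
finger_force: 58.9
```

```bash
python3 -m creep '[[[0,0,0,0,0,0.001,1],[0,0,0,0,0,0.0015,1],[0,0,0,0,0,0.0015,1]]]'
```

```text
t: 9.45
tcp_pos: [0.509, -0.1739, 0.1078]
eef_rot: [-0.0, 0.616, 0.788, -0.0]
force: [-0.0, 0.9, -3.8]
width: 0.192
finger_force: 58.9
```

```bash
python3 -m creep '[[[0,0,0,0,0,0.001,1],[0,0,0,0,0,0.002,1],[0,0,0,0,0,0.002,1]]]'
```

```text
t: 9.75
tcp_pos: [0.509, -0.1739, 0.1057]
eef_rot: [-0.0, 0.616, 0.788, -0.0]
force: [0.2, -1.0, -4.3]
width: 0.195
finger_force: 58.9
```

```bash
python3 -m creep '[[[0,0,0,0,0,0.001,1],[0,0,0,0,0,0.0015,1],[0,0,0,0,0,0.0015,1]]]'
```

```text
t: 10.05
tcp_pos: [0.5091, -0.1738, 0.1043]
eef_rot: [-0.0, 0.616, 0.788, -0.0]
force: [0.2, -0.7, -5.4]
width: 0.194
finger_force: 58.9
```

```bash
python3 -m creep '[[[0,0,0,0,0,0.001,1],[0,0,0,0,0,0.002,1],[0,0,0,0,0,0.002,1]]]'
```

```text
t: 10.35
tcp_pos: [0.5092, -0.1739, 0.1024]
eef_rot: [0.0, 0.616, 0.788, 0.0]
force: [0.4, -1.0, -4.0]
width: 0.196
finger_force: 58.9
```

```bash
python3 -m creep '[[[0,0,0,0,0,0.001,1],[0,0,0,0,0,0.0015,1],[0,0,0,0,0,0.0015,1]]]'
```

```text
t: 10.65
tcp_pos: [0.5093, -0.174, 0.1012]
eef_rot: [0.0, 0.616, 0.788, 0.0]
force: [-1.7, 0.4, 1.7]
width: 0.193
finger_force: 59.5
```

Contact: about 6 N at TCP z 0.1012, so touch was near 0.102. I'll press on in small steps, aiming for 8.5 to 9 mm in (TCP about 0.0933).

```bash
python3 -m creep '[[[0,0,0,0,0,0.0005,1],[0,0,0,0,0,0.001,1],[0,0,0,0,0,0.0015,1],[0,0,0,0,0,0.0015,1]]]'
```

```text
t: 11.05
tcp_pos: [0.5093, -0.174, 0.0998]
eef_rot: [0.0, 0.616, 0.788, 0.0]
force: [-2.6, 0.6, 6.1]
width: 0.192
finger_force: 60.0
```

```bash
python3 -m creep '[[[0,0,0,0,0,0.0005,1],[0,0,0,0,0,0.001,1],[0,0,0,0,0,0.001,1]]]'
```

```text
t: 11.35
tcp_pos: [0.5094, -0.174, 0.099]
eef_rot: [0.0, 0.616, 0.788, 0.0]
force: [-2.1, 0.6, 9.3]
width: 0.2
finger_force: 60.2
```

```bash
python3 -m creep '[[[0,0,0,0,0,0.0005,1],[0,0,0,0,0,0.001,1],[0,0,0,0,0,0.001,1]]]'
```

```text
t: 11.65
tcp_pos: [0.5095, -0.1741, 0.0982]
eef_rot: [0.0, 0.616, 0.788, 0.0]
force: [-2.1, -0.2, 10.8]
width: 0.194
finger_force: 60.4
```

```bash
python3 -m creep '[[[0,0,0,0,0,0.0005,1],[0,0,0,0,0,0.001,1],[0,0,0,0,0,0.001,1]]]'
```

```text
t: 11.95
tcp_pos: [0.5095, -0.1741, 0.0972]
eef_rot: [0.0, 0.616, 0.788, 0.0]
force: [-3.0, 0.7, 10.5]
width: 0.195
finger_force: 60.4
```

The force has peaked at about 15 N. I'm going past it now.

```bash
python3 -m creep '[[[0,0,0,0,0,0.0005,1],[0,0,0,0,0,0.001,1],[0,0,0,0,0,0.0015,1],[0,0,0,0,0,0.0015,1]]]'
```

```text
t: 12.35
tcp_pos: [0.5094, -0.174, 0.0954]
eef_rot: [0.0, 0.616, 0.788, 0.0]
force: [-1.7, 0.2, 6.2]
width: 0.195
finger_force: 60.4
```

```bash
python3 -m creep '[[[0,0,0,0,0,0.0005,1],[0,0,0,0,0,0.001,1],[0,0,0,0,0,0.001,1]]]'
```

```text
t: 12.65
tcp_pos: [0.5093, -0.1739, 0.0938]
eef_rot: [0.0, 0.616, 0.788, 0.0]
force: [0.5, -0.5, -0.4]
width: 0.196
finger_force: 59.4
```

```bash
python3 -m creep '[[[0,0,0,0,0,0.0005,1],[0,0,0,0,0,0.0008,1],[0,0,0,0,0,0.0008,1],[0,0,0,0,0,0.0008,1]]]'
```

```text
t: 13.05
tcp_pos: [0.5091, -0.1739, 0.0929]
eef_rot: [-0.0, 0.616, 0.788, -0.0]
force: [1.0, 0.4, -2.1]
width: 0.192
finger_force: 59.0
```

The spring snapped: the pin is about 9 mm in and the force is down to about 2.5 N. Now straight up.

```bash
python3 -m creep '[[[0,0,0,0,0,-0.003,1],[0,0,0,0,0,-0.007,1],[0,0,0,0,0,-0.012,1],[0,0,0,0,0,-0.02,1],[0,0,0,0,0,-0.032,1],[0,0,0,0,0,-0.047,1],[0,0,0,0,0,-0.062,1],[0,0,0,0,0,-0.077,1],[0,0,0,0,0,-0.09,1],[0,0,0,0,0,-0.097,1],[0,0,0,0,0,-0.097,1]]]'; python3 -c "
from h import *
to([.5994,.1503,.19])"
```

```text
t: 14.15
tcp_pos: [0.5097, -0.1741, 0.1914]
eef_rot: [0.001, 0.616, 0.788, 0.0]
force: [-0.1, 0.9, -4.5]
width: 0.196
finger_force: 59.0
tcp [ 0.5097 -0.1741  0.1914] F [-0.13  0.94 -4.53] w 0.196 y-az 0.244 toolz [ 2.1e-03 -8.0e-04 -1.0e+00] t 14.15
shift [0.2931 0.1654 0.0013]
```

```bash
python3 -m creep '[[[0,0,0,0.02,0.011,0,1],[0,0,0,0.055,0.031,0,1],[0,0,0,0.095,0.054,0,1],[0,0,0,0.135,0.076,0,1],[0,0,0,0.175,0.099,0,1],[0,0,0,0.215,0.122,0,1],[0,0,0,0.25,0.141,0,1],[0,0,0,0.275,0.156,0,1],[0,0,0,0.29,0.164,0,1],[0,0,0,0.2935,0.166,0,1],[0,0,0,0.2935,0.166,0,1],[0,0,0,0.2935,0.166,0,1]]]'; python3 - <<'E'
from h import *
to([.5994,.1503,.19])
W=capture("wrist");f=lambda i,x,y,w,h:cv2.resize(i[y:y+h,x:x+w],(400,600),interpolation=cv2.INTER_CUBIC)
o=cv2.imread("pics/w2.png")
cv2.imwrite("pics/m6.png",np.hstack([f(o,250,150,140,210),f(W,250,150,140,210)]))
E
```

```text
t: 15.35
tcp_pos: [0.5987, 0.1498, 0.1897]
eef_rot: [-0.0, 0.616, 0.788, -0.001]
force: [-0.1, -0.8, -5.0]
width: 0.195
finger_force: 59.0
tcp [0.5987 0.1498 0.1897] F [-0.06 -0.84 -5.04] w 0.195 y-az 0.243 toolz [-1.2e-03 -6.0e-04 -1.0e+00] t 15.35
shift [ 0.0003  0.0008 -0.0003]
```

View pics/m6.png

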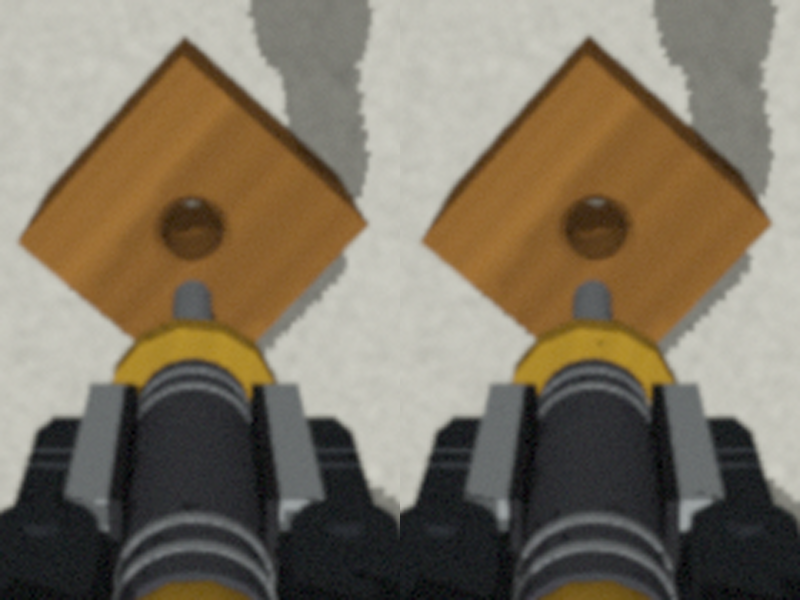

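The pictures before and after pressing match: the punch hasn't slipped in the hand and it lines up with the stand hole as it did at pick-up. Lowering.

```bash
python3 -m creep '[[[0,0,0,0.0003,0.0008,0.012,1],[0,0,0,0.0003,0.0008,0.027,1],[0,0,0,0.0003,0.0008,0.038,1],[0,0,0,0.0003,0.0008,0.046,1],[0,0,0,0.0003,0.0008,0.054,1],[0,0,0,0.0003,0.0008,0.062,1],[0,0,0,0.0003,0.0008,0.07,1],[0,0,0,0.0003,0.0008,0.077,1],[0,0,0,0.0003,0.0008,0.082,1],[0,0,0,0.0003,0.0008,0.086,1],[0,0,0,0.0003,0.0008,0.086,1]]]'; python3 -c "
from h import *
to([.5994,.1503,.0904])"
```

```text
t: 16.5
tcp_pos: [0.5997, 0.1515, 0.1036]
eef_rot: [-0.0, 0.616, 0.788, -0.0]
force: [-0.1, 0.3, -5.1]
width: 0.195
finger_force: 59.1
tcp [0.5997 0.1515 0.1036] F [-0.09  0.27 -5.12] w 0.195 y-az 0.244 toolz [-7.e-04 -2.e-04 -1.e+00] t 16.5
shift [-0.0011 -0.0006  0.0132]
```

```bash
python3 -m creep '[[[0,0,0,-0.001,-0.0005,0.004,1],[0,0,0,-0.001,-0.0005,0.007,1],[0,0,0,-0.001,-0.0005,0.009,1],[0,0,0,-0.001,-0.0005,0.011,1],[0,0,0,-0.001,-0.0005,0.0122,1],[0,0,0,-0.001,-0.0005,0.0128,1],[0,0,0,-0.001,-0.0005,0.0128,1]]]'; python3 -c "
from h import *
to([.5994,.1503,.0904])"
```

```text
t: 17.2
tcp_pos: [0.5998, 0.1504, 0.0913]
eef_rot: [-0.0, 0.616, 0.788, 0.0]
force: [0.4, -0.0, -4.8]
width: 0.193
finger_force: 59.1
tcp [0.5998 0.1504 0.0913] F [ 0.45 -0.03 -4.79] w 0.193 y-az 0.244 toolz [-0.  0. -1.] t 17.2
shift [-0.     -0.0004  0.0009]
```

```bash
python3 -m creep '[[[0,0,0,0,-0.0004,0.0005,1],[0,0,0,0,-0.0004,0.001,1],[0,0,0,0,-0.0004,0.0013,1],[0,0,0,0,-0.0004,0.0013,1]]]'
```

```text
t: 17.6
tcp_pos: [0.5994, 0.1503, 0.0904]
eef_rot: [0.0, 0.616, 0.788, 0.0]
force: [-2.4, -0.5, 1.2]
width: 0.193
finger_force: 59.5
```

The collar is on the stand: force is up 6 N at the original pick-up height. Opening, then rising.

```bash
python3 -m creep '[[[0,0,0,0,0,0,0.75],[0,0,0,0,0,0,0.6],[0,0,0,0,0,0,0.4],[0,0,0,0,0,0,0.2],[0,0,0,0,0,0,0],[0,0,0,0,0,0,0],[0,0,0,0,0,0,0],[0,0,0,0,0,0,0]]]' && python3 -m creep '[[[0,0,0,0,0,-0.01,0],[0,0,0,0,0,-0.03,0],[0,0,0,0,0,-0.055,0],[0,0,0,0,0,-0.08,0],[0,0,0,0,0,-0.105,0],[0,0,0,0,0,-0.12,0],[0,0,0,0,0,-0.13,0],[0,0,0,0,0,-0.13,0],[0,0,0,0,0,-0.13,0]]]'; python3 - <<'E'
from h import *
f=lambda i,x,y,w,h:cv2.resize(i[y:y+h,x:x+w],(400,300),interpolation=cv2.INTER_CUBIC)
W=capture("wrist");a=capture("scene");b=capture("side")
o=cv2.imread("pics/w1.png")
cv2.imwrite("pics/m7.png",np.vstack([np.hstack([f(W,220,150,200,150),f(a,350,222,100,75)]),np.hstack([f(b,220,250,100,75),f(o,220,150,200,150)])]))
E
```

```text
t: 18.4
tcp_pos: [0.5994, 0.1503, 0.09]
eef_rot: [-0.0, 0.616, 0.788, -0.0]
force: [0.3, 0.1, -0.7]
width: 0.999
finger_force: 0.0
t: 19.3
tcp_pos: [0.5989, 0.1502, 0.2193]
eef_rot: [-0.0, 0.616, 0.788, -0.0]
force: [0.4, -0.8, 0.3]
width: 1.004
finger_force: 0.0
```

View pics/m7.png

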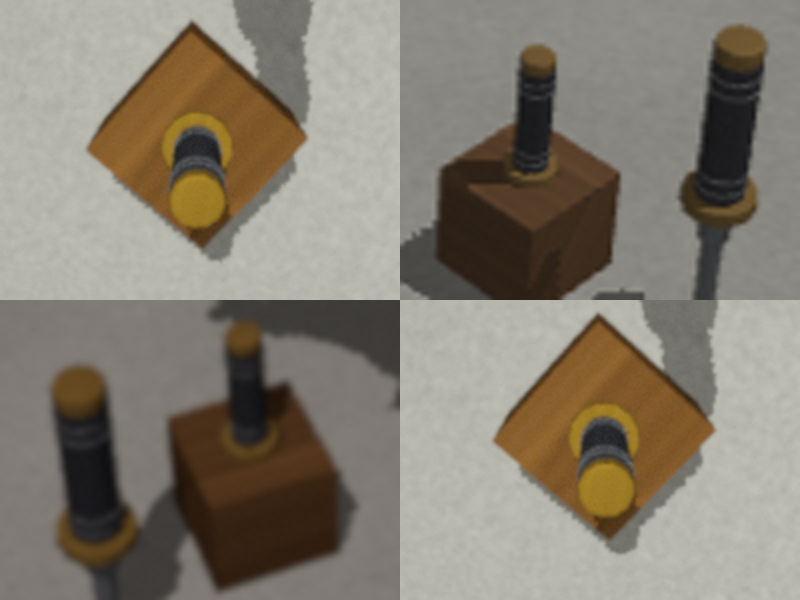

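The punch stands upright with its collar on the stand, as at the start, and nothing is touching it. Handing in.

```bash
python3 -c "
from station import ctrl
print(ctrl.hand_in())"
```

```text
the job is handed in; nothing more can be done
None
```

The punch was pressed through the guide hole until its spring snapped (about 9 mm in, peak about 15 N) and is back upright and fully home in its stand, released; the job is handed in at about 19 s, but no verdict was returned.

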